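# Bolt down the duct's inspection hatch

## Task

Shut and secure the inspection hatch on top of the duct section: hold the hatch down against its springy seal while you slide the barrel bolt into its keeper, then feel along the bracket's edge for the notch and turn the bolt's handle fully down into it, so that the bolt cannot work back. Never force the bolt (25 N against keeper or bracket is too much), and leave the scriber, the loose screw and the tape measure where they lie.

Things in the scene. Friction and masses are not known exactly. Their poses are not given: they have to be found in the camera images.
- duct: Length of galvanised rectangular duct lying on the table, fixed: 250 x 370 x 120 mm over its end flanges, its top sheet 100 mm above the table. Origin: centre of the underside. Its y axis is the way the bolt slides to lock (hinge side to keeper side), its -x side is the one the handle turns down to. The hatch (160 x 190 x 4 mm) lies on its top, hinged on the -y side, bolt and bracket on it.
- hatch (a joint): Tilt of the hatch about its hinge (rad; hinge line 105 mm to the duct's -y side, 102 mm above the table). 0 is shut. Left free, the rubber seal holds it at 0.046: the bolt's nose then stands 8 mm too high and jams on the keeper. Pressed down at the handle it goes down 5 mm against 3 N rising to 8 N, then stops hard. Once the bolt is in the keeper it stays at about 0.011 by itself.
- bolt_slide (a joint): How far the bolt is slid (m) along y: 0 fully open. Drags with 3 N. Its nose reaches the keeper's mouth at 0.013. The handle stands at the middle of the notch at a value between 0.028 and 0.052: the notched bracket is clamped in slotted holes and was set by eye, so this is not measured and must be felt (or seen). The bolt can overrun the notch by 12 mm, to a stop.
- bolt_turn (a joint): Turn of rod and handle (rad): 0 handle upright, growing as it goes down to the duct's -x side. Drags with 0.05 N m. Everywhere but at the notch the handle comes to rest on the bracket's edge at about 0.7; in the notch (13.6 mm wide, 1.8 mm clear to each side of the handle) it goes down to 1.28. A push at the grip point bears twice as hard on the edge, which is 24 mm from the rod's axis.
- bolt: The bolt, one piece of plain steel: round rod, 12 mm diameter, 143 mm long, round-nosed; straight square handle, 10 x 10 mm, standing 65 mm out from the rod's axis. Origin on the rod's axis at the handle's root; y along the rod to the nose, z out along the handle. Rod's axis 128 mm above the table (22 above the hatch) with the hatch shut, 129.5 mm with the hatch held by the keeper.
- handle_grip (a point): Middle of the handle 48 mm from the rod's axis, 17 mm short of its end. Pinch it here from above, fingers to either side along the rod (free for 45 mm each way). In a light pinch (6 N) the handle pivots between the pads as it turns; a hard grip (25 N, good for pressing the hatch down) resists the turning. Axes as bolt.
- bolt_nose (a point): Foremost point of the bolt's rounded nose, on the rod's axis, 79 mm from the handle's axis. Axes as bolt.
- keeper: Keeper: steel staple 32 mm wide, 18 mm long along the rod, screwed to the duct just beyond the hatch's free edge; the bolt passes under its bridge. Axes and origin as duct.
- keeper_mouth (a point): Centre of the keeper's near mouth, at the height of the rod's axis when the hatch is shut: the bridge is then 1.8 mm above the rod, the sides 4 mm off it. Axes as duct.
- notch_bracket: The notched bracket's two clamp screws on the hatch, carrying the bracket; the pose is the hatch's own (origin on the hinge line, axes as the duct's with the hatch's tilt), not where the bracket is set. Its upright plate, 4 mm thick, 20 mm to the -x side of the rod's axis, has a level edge 14 mm above the axis with one notch; past the notch a 24 mm wide tube round the rod is the stop.
- scriber: Hexagonal steel scriber, 125 mm, lying on the duct's top beyond the keeper; leave it.
- bolt_m8_1: Loose M8 screw, 38 mm, lying on the duct's top on the hinge side; leave it.
- tape_measure: Tape measure, 35 x 83 x 66 mm, standing on the table; leave it.

How it is judged:
By the outcome, as a careful person would: the job done as asked, in the order asked, and still so for the second after the job is handed in, with the robot touching nothing.
It also fails if it takes over 64 s, if anything falls off the work surface, if the arm or the gripper's body presses on something with over 40 N, if the wrist force passes 120 N, or if a joint passes its speed limit or range.

## Robot

A 7-joint arm with a two-finger parallel gripper is mounted at the origin on the work surface; the furniture and walls round the work are solid. World frame = base frame: x ahead of the robot, y to its left, z up, the work surface at z = 0. Lengths are in m, angles in rad, forces in N, time in s.
With the tool pointing down it reaches from about 0.425 to 0.875 m from the base axis. Payload 4.7 kg.
Tool frame: the origin (TCP) lies on the mounting face of the last link; the fingertips stand 182 mm ahead of it and the grasp point (between the pads) lies 164 mm ahead of it (robot.grip_depth is the distance from the TCP to the grasp point, in m); z points along the fingers, y is the line along which they close (so a half turn about z gives the same grasp; the last joint's range is limited). The gripper opens to 87 mm and grips with 3 to 60 N. Pads are 19 mm wide; open, the fingers measure 117 mm over their backs; the gripper's body (75 mm by 190 mm) begins 51 mm behind the grasp point.
Start: joints at [-1.166, 0.321, -0.07, 1.45, 0.023, 1.371, -0.057], TCP at [0.248, 0.601, 0.405] pointing down, gripper open.
Joint ranges: [-2.86, 2.86], [-0.3, 2.09], [-1.38, 1.24], [0.06, 2.45], [-1.56, 4.7], [0.09, 2.05], [-2.69, 2.69]. Speed limits (rad/s): [2.57, 2.57, 3.14, 3.14, 3.14, 3.14, 3.14].

## Interface

Orientations are given as [roll, pitch, yaw] about the fixed x, y, z axes, in that order (R = Rz(yaw) Ry(pitch) Rx(roll)).
In Python, from plant import status, viewer, workorder, robot gives the robot as it stands.
- The arm moves only by the tool move_arm, never from a script. Its argument "increments" is a list that holds one entry, the list of rows, each a list of 7 numbers: the turn, a rotation vector about the tool's x, y, z in rad, then the shift along the tool's x, y, z in mm, then the closure, from -1 (fully open) to 1 (shut). A call has 1 to 20 rows; each row shifts and turns the commanded pose from where the row before left it, along the tool's axes as they then stand; what a row does not reach is not made up. A row lasts 1/8 s, in which the tool goes at most 62.5 mm and 10.7 degrees, less where a joint would pass 70% of its speed; a pose out of reach is approached as far as the arm can. A call with a gripper value outside its range is refused whole. The fingers move at their own pace and stop on an object; "force" is the grip in N (left out, the last holds). Time passes only in rows, so rows that do not move let the fingers close. It gives the time, the measured TCP pose, the force, the opening and the grip force at its end, in the units of the state.
- status.read_state(): the state, without advancing time (a new reading comes with each control period).
- viewer.camera(name): name is "scene" or "side" or "wrist"; returns (picture, depth): 400x640x3 uint8, red, green, blue; 400x640 float32, m along the optical axis (not along the pixel's ray), 0 where there is no reading.
- viewer.camera_model(name): a dict with "fx", "fy", "cx", "cy" (pixels), "pose" (4x4, takes a point from camera to world coordinates). Camera axes: x right, y down, z forward; pixel columns grow to the right and rows downward; lengths in m; the calibration is good to about 2 mm. A picture is of the moment at which its call begins: read the wrist's pose just before it. camera_model takes no time and is no camera call; for the wrist camera it gives the pose at the moment of the call.
- workorder.job_done(): hands the job in; it is judged then, once.
The state is a dict: "clock": time; "joint_pos": joint angles; "qvel": joint speeds; "joint_torque": joint torques, N m; "eef_pos": TCP position; "orientation": TCP orientation; "force": force on the tool from outside, world axes, zero at the start; "moment": the same for the moment, N m; "gripper_width": finger opening in m; "gripper_force": force on a finger pad.
Only numpy, scipy, OpenCV 4.12 (cv2) and the standard library are available. Lean on these libraries where they do the work, as an engineer would, in place of code of your own. Each camera call takes 0.05 s, during which the arm holds its last target. There are 200 camera calls.

## Working session

There is one attempt and no reset: what is moved stays moved. The work goes in short steps, Python scripts to look and compute and a tool call to move; the robot and the scene stay as the last step left them, time stands still between calls to the robot, and variables do not carry over. Pictures are saved under pics/ and viewed, at most 11 in all, crops included, and the job is handed in when it is done.

Besides the shell and the picture viewer there is one more tool, called after "Emit:" by a JSON object that holds its "name" and its "arguments", one argument or row to a line. move_arm: Moves the arm, as the interface text tells. Its arguments: {"type":"object","properties":{"increments":{"type":"array","items":{"type":"array","items":{"type":"array","items":{"type":"number"}}}},"force":{"type":"number"}},"required":["increments"]}

```bash
ls; mkdir -p pics; python3 - <<'E'
from plant import status, viewer, robot
import cv2,numpy as np
s=status.read_state();print({k:np.round(v,3).tolist() for k,v in s.items()})
for n in["scene","side"]:
    p,d=viewer.camera(n);cv2.imwrite(f"pics/{n}0.png",p[:,:,::-1]);np.savez(f"pics/{n}0.npz",d=d,**viewer.camera_model(n))
    m=viewer.camera_model(n);print(n,m["fx"],m["cx"],m["cy"],np.round(m["pose"],3).tolist())
E
```

```text
pics
{'clock': 0.0, 'joint_pos': [-1.166, 0.322, -0.07, 1.452, 0.023, 1.371, -0.057], 'qvel': [-0.001, -0.0, 0.001, -0.001, 0.001, 0.002, -0.002], 'joint_torque': [-0.0, -49.129, -0.404, -31.252, -0.064, 0.044, 0.0], 'eef_pos': [0.248, 0.601, 0.404], 'orientation': [-3.14, 0.0, 2.751], 'force': [-0.338, -0.631, 0.429], 'moment': [-0.061, -0.051, 0.026], 'gripper_force': 0.0, 'gripper_width': 0.087}
scene 404.43434775668436 318.4055364821671 195.79819470884766 [[0.831, -0.38, 0.407, 0.148], [-0.557, -0.571, 0.603, -0.442], [0.004, -0.728, -0.686, 0.735], [0.0, 0.0, 0.0, 1.0]]
side 508.8484326196879 310.7509561102375 193.90739780855682 [[0.093, 0.671, -0.735, 1.336], [0.996, -0.063, 0.068, -0.004], [-0.001, -0.739, -0.674, 0.866], [0.0, 0.0, 0.0, 1.0]]
```

View pics/scene0.png

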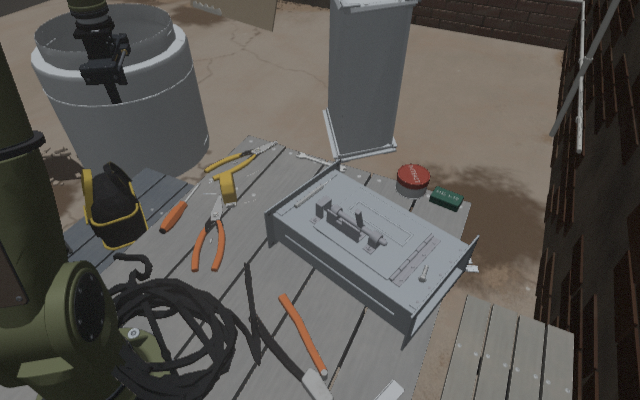

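View pics/side0.png

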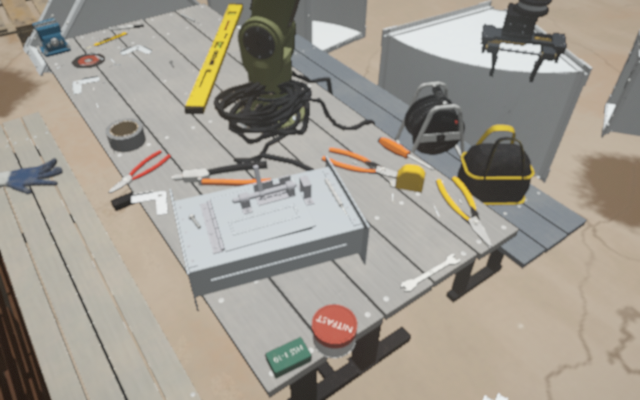

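The scene view shows the duct with its hinge at about (410,260), the keeper near (322,208) and the handle near (360,217). The side view shows the handle near (257,175), the hinge at (213,225) and the keeper at (306,185). Next I zoom in on both.

```bash
cat > h.py <<'E'
import numpy as np,cv2
from plant import status,viewer
def load(n):
    z=np.load(f"pics/{n}.npz");return z
def pt(z,u,v,d=None):
    d=z["d"][int(round(v)),int(round(u))] if d is None else d
    return (z["pose"]@[(u-z["cx"])/z["fx"]*d,(v-z["cy"])/z["fy"]*d,d,1])[:3]
def ray(z,u,v):
    r=z["pose"][:3,:3]@[(u-z["cx"])/z["fx"],(v-z["cy"])/z["fy"],1];return z["pose"][:3,3],r/np.linalg.norm(r)
def onz(z,u,v,h):
    o,r=ray(z,u,v);return o+r*(h-o[2])/r[2]
def tri(z1,p1,z2,p2):
    A=np.zeros((3,3));b=np.zeros(3);R=[ray(z1,*p1),ray(z2,*p2)]
    for o,r in R:
        P=np.eye(3)-np.outer(r,r);A+=P;b+=P@o
    x=np.linalg.solve(A,b);return x,[float(np.linalg.norm((np.eye(3)-np.outer(r,r))@(x-o))) for o,r in R]
def snap(n,tag):
    p,d=viewer.camera(n);np.savez(f"pics/{tag}.npz",d=d,**viewer.camera_model(n));cv2.imwrite(f"pics/{tag}.png",p[:,:,::-1]);return p[:,:,::-1],d
E
python3 - <<'E'
from h import *
a=cv2.imread("pics/scene0.png")[160:340,255:485];b=cv2.imread("pics/side0.png")[155:300,165:375]
a=cv2.resize(a,None,fx=3.4,fy=3.4,interpolation=2)[:, :780]
cv2.imwrite("pics/c1.png",a[:600]); cv2.imwrite("pics/c2.png",cv2.resize(b,None,fx=3.8,fy=3.8,interpolation=2))
z=load("scene0")
for n,u,v in[("hinge",412,260),("screw",423,273),("handletop",352,213),("top",370,275),("keeper",322,208),("nose?",385,240)]:
    print(n,pt(z,u,v).round(4))
E
```

```text
hinge [ 0.5729 -0.1402  0.1036]
screw [ 0.5648 -0.177   0.1097]
handletop [0.5457 0.0178 0.1151]
top [ 0.4839 -0.1209  0.1007]
keeper [0.4897 0.0499 0.1345]
nose? [ 0.5417 -0.0908  0.1353]
```

View pics/c1.png

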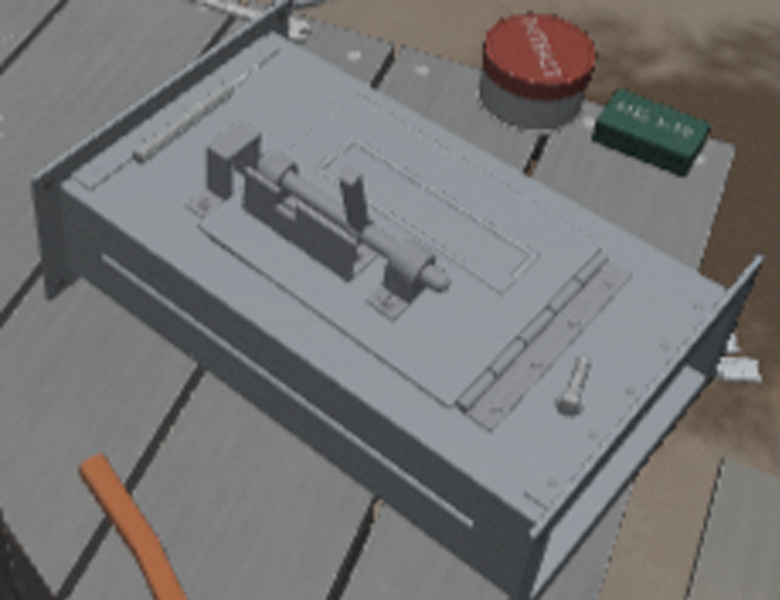

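View pics/c2.png

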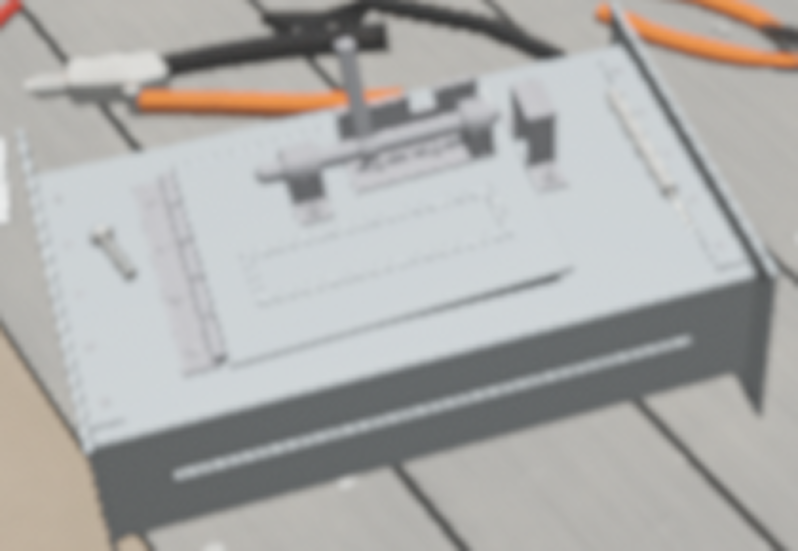

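The zooms show the upright handle tip at scene px (358,213) and side px (256.3,166.6). The notch is at scene px about (339.4,221) and side px about (276,181.3), so it lies towards the keeper from the handle.

```bash
python3 - <<'E'
from h import *
S,D=load("scene0"),load("side0")
P=[]
for z in(S,D):
    d=z["d"];v,u=np.nonzero(d>0);q=d[v,u]
    w=(np.c_[(u-z["cx"])/z["fx"]*q,(v-z["cy"])/z["fy"]*q,q]@z["pose"][:3,:3].T)+z["pose"][:3,3]
    m=(w[:,2]>.085)&(w[:,2]<.13)&(abs(w[:,0]-.53)<.25)&(abs(w[:,1])<.27)
    w=w[m]
    img=np.zeros((500,500),np.uint8);ix=((w[:,0]-.28)*1000).astype(int);iy=((w[:,1]+.27)*1000).astype(int)
    ok=(ix>=0)&(ix<500)&(iy>=0)&(iy<500);img[iy[ok],ix[ok]]=255
    img=cv2.morphologyEx(img,cv2.MORPH_CLOSE,np.ones((7,7)));n,l,st,_=cv2.connectedComponentsWithStats(img)
    k=1+np.argmax(st[1:,4]);yy,xx=np.nonzero(l==k);r=cv2.minAreaRect(np.c_[xx,yy].astype(np.float32));print(r, "centre",r[0][0]/1000+.28,r[0][1]/1000-.27)
for n,a,b in[("tip",(358,213),(256.3,166.6)),("root",(360.3,226),(260.3,191.3)),("notch",(339.4,221),(276,181.3)),("rodrear",(255+440/3.4,160+283/3.4),(165+262/3.8,155+172/3.8)),("keepertop",(255+235/3.4,160+135/3.4),(165+533/3.8,155+90/3.8)),("hingeNear",(255+463/3.4,160+408/3.4),(165+165/3.8,155+175/3.8)),("hingeFar",(255+603/3.4,160+252/3.4),(165+222/3.8,155+360/3.8))]:
    x,e=tri(S,a,D,b);print(n,x.round(4),np.round(e,4))
E
```

```text
((272.8128662109375, 241.7571563720703), (251.2686309814453, 372.2672119140625), 13.88466739654541) centre 0.5528128662109375 -0.028242843627929698
((277.0733337402344, 242.7310028076172), (244.7115478515625, 371.7275695800781), 13.847273826599121) centre 0.5570733337402344 -0.02726899719238282
tip [ 0.5062 -0.0424  0.1909] [0.002 0.002]
root [ 0.5231 -0.0366  0.1375] [0.0002 0.0002]
notch [ 0.4957 -0.0024  0.1386] [0.001 0.001]
rodrear [ 0.5385 -0.0931  0.1305] [0.0004 0.0004]
keepertop [0.5011 0.0608 0.1452] [0.0015 0.0015]
hingeNear [ 0.5076 -0.1523  0.1042] [0.001 0.001]
hingeFar [ 0.6533 -0.1145  0.1051] [0.0006 0.0006]
```

Emit:
{"name": "move_arm", "arguments": {
  "increments": [
    [[0,0,-0.158,0,0,-10,-1],[0,0,-0.158,0,0,-10,-1],[0,0,-0.158,0,0,-10,-1],[0,0,-0.158,0,0,-10,-1],[0,0,0,-7.5,-49,-2,-1],[0,0,0,-7.5,-49,-2,-1],[0,0,0,-7.5,-49,-2,-1],[0,0,0,-7.5,-49,-2,-1],[0,0,0,-7.5,-49,-2,-1],[0,0,0,-7.5,-49,-2,-1],[0,0,0,-7.5,-49,-2,-1],[0,0,0,-7.5,-49,-2,-1],[0,0,0,-7.5,-49,-2,-1],[0,0,0,-7.5,-49,-2,-1],[0,0,0,-7.5,-49,-2,-1],[0,0,0,-7.5,-49,-2,-1],[0,0,0,-7.5,-49,-2,-1],[0,0,0,-7.5,-49,-2,-1],[0,0,0,0,0,0,-1]]
  ]
}}

```text
clock: 2.48
eef_pos: [0.5138, -0.0445, 0.4726]
orientation: [-3.14, -0.001, -2.908]
force: [-0.0, -0.1, -0.8]
gripper_width: 0.087
gripper_force: 0.0
```

```bash
python3 - <<'E'
from h import *
s=status.read_state();print({k:np.round(v,4).tolist() for k,v in s.items()})
snap("wrist","w1");z=load("w1");print(z["pose"].round(3).tolist(),z["fx"])
E
```

```text
{'clock': 2.475, 'joint_pos': [-0.4562, -0.0051, 0.4921, 1.689, 0.0044, 1.4572, 1.8395], 'qvel': [-0.0347, -0.0157, -0.0766, 0.0248, -0.0399, 0.0135, -0.0322], 'joint_torque': [0.9138, -26.7367, 0.9685, -32.0863, 0.3419, -0.0903, 0.2916], 'eef_pos': [0.5138, -0.0445, 0.4726], 'orientation': [-3.1397, -0.0006, -2.9083], 'force': [-0.0402, -0.0893, -0.8051], 'moment': [0.1053, 0.0732, 0.0458], 'gripper_force': 0.0, 'gripper_width': 0.087}
[[-0.235, 0.935, 0.265, 0.44], [0.972, 0.226, 0.064, -0.06], [-0.0, 0.272, -0.962, 0.453], [0.0, 0.0, 0.0, 1.0]] 300.0622294452624
```

View pics/w1.png

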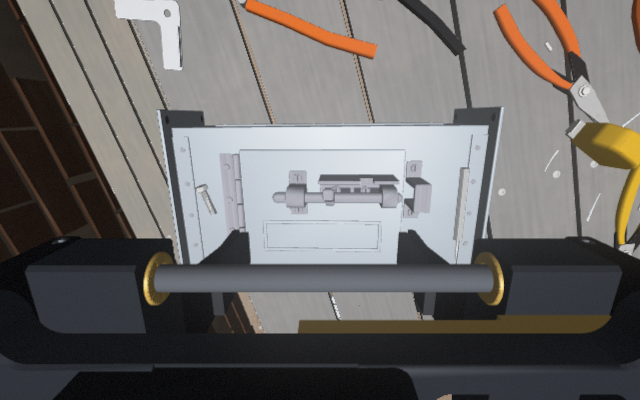

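In the wrist view the bolt lies along the row at v≈197. The handle is near (328,196), the notch near (367,184) and the keeper at (420,195). I zoom in for pixel accuracy.

```bash
python3 - <<'E'
import cv2
a=cv2.imread("pics/w1.png")[150:230,260:440];cv2.imwrite("pics/c3.png",cv2.resize(a,None,fx=4.4,fy=4.4,interpolation=2))
E
```

```text
(no output)
```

View pics/c3.png

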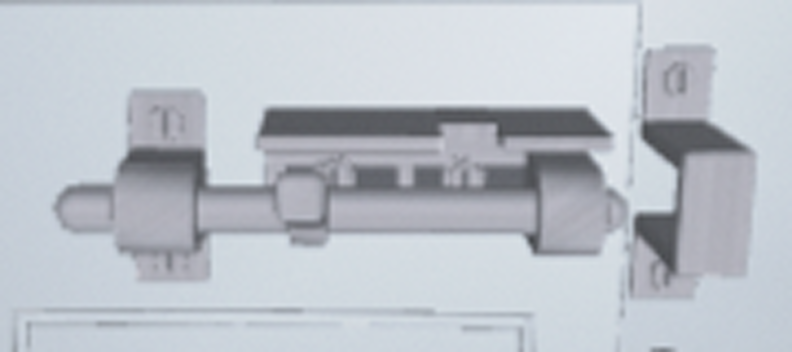

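```bash
python3 - <<'E'
from h import *
S,D,W=load("scene0"),load("side0"),load("w1")
c=lambda u,v:(260+u/4.4,150+v/4.4)
print("tip SW",tri(S,(358,213),W,c(301,197)));print("tip DW",tri(D,(256.3,166.6),W,c(301,197)))
a=.242;R=np.array([[np.cos(a),np.sin(a)],[-np.sin(a),np.cos(a)]])
def q(n,u,v,h):
    p=onz(W,*c(u,v),h);print(n,p.round(4),"duct xy",(R@p[:2]).round(4))
q("tip",301,197,.193);q("root",308,240,.134);q("rodrear",70,208,.129);q("rod mid",420,210,.133);q("rod front",620,210,.136)
q("notchL",443,130,.148);q("notchR",497,130,.148);q("bracketL",262,120,.146);q("bracketR",605,120,.151)
q("keeper top L",682,210,.135);q("kTopnear",685,155,.14);q("kfar",750,270,.14)
d=W["d"]
for u,v in[(301,197),(301,210),(308,238),(250,208),(420,208),(350,120),(715,210)]:
    x=c(u,v);p=pt(W,*x);print(u,v,p.round(4),(R@p[:2]).round(4))
E
```

```text
tip SW (array([ 0.50986283, -0.03888935,  0.1836617 ]), [0.001382919727646921, 0.0013829197276470512])
tip DW (array([ 0.50645761, -0.03977676,  0.19256275]), [0.0008846041293032926, 0.000884604129303297])
tip [ 0.5063 -0.0389  0.193 ] duct xy [ 0.4822 -0.1591]
root [ 0.5317 -0.0299  0.134 ] duct xy [ 0.5091 -0.1564]
rodrear [ 0.5391 -0.0903  0.129 ] duct xy [ 0.5018 -0.2168]
rod mid [ 0.5177 -0.0043  0.133 ] duct xy [ 0.5016 -0.1283]
rod front [0.5053 0.0436 0.136 ] duct xy [ 0.501  -0.0788]
notchL [ 0.494  -0.0068  0.148 ] duct xy [ 0.478 -0.125]
notchR [0.491  0.0056 0.148 ] duct xy [ 0.478  -0.1122]
bracketL [ 0.5021 -0.0487  0.146 ] duct xy [ 0.4758 -0.1676]
bracketR [0.4823 0.0287 0.151 ] duct xy [ 0.4751 -0.0877]
keeper top L [0.5019 0.0589 0.135 ] duct xy [ 0.5014 -0.0631]
kTopnear [0.4876 0.0534 0.14  ] duct xy [ 0.4861 -0.065 ]
kfar [0.5117 0.0784 0.14  ] duct xy [ 0.5156 -0.0465]
301 197 [ 0.5057 -0.0391  0.1955] [ 0.4815 -0.1592]
301 210 [ 0.5085 -0.0384  0.1945] [ 0.4845 -0.1591]
308 238 [ 0.5301 -0.0303  0.138 ] [ 0.5073 -0.1565]
250 208 [ 0.5261 -0.0461  0.1373] [ 0.4997 -0.1709]
420 208 [ 0.5154 -0.0057  0.1405] [ 0.499  -0.1291]
350 120 [ 0.4997 -0.027   0.1321] [ 0.4787 -0.146 ]
715 210 [0.4987 0.0642 0.1419] [ 0.4995 -0.0572]
```

The handle leans about 0.3 rad to the −x side. The notch estimate is a slide of about 0.038. I tilt the tool with the raised hatch, descend over the grip point and pinch lightly.

Emit:
{"name": "move_arm", "arguments": {
  "increments": [
    [[-0.046,0,-0.009,1.2,-6,0,-1],[0,0,0,0,0,30,-1],[0,0,0,0,0,30,-1],[0,0,0,0,0,30,-1],[0,0,0,0,0,25,-1],[0,0,0,0,0,14.5,-1],[0,0,0,0,0,0,-1],[0,0,0,0,0,0,-1]]
  ],
  "force": 6
}}

```text
clock: 3.52
eef_pos: [0.5127, -0.0402, 0.3444]
orientation: [3.096, 0.002, -2.891]
force: [0.2, 0.8, 0.8]
gripper_width: 0.0871
gripper_force: 0.0
```

```bash
cat >> h.py <<'E'
A=.242;RD=np.array([[np.cos(A),np.sin(A),0],[-np.sin(A),np.cos(A),0],[0,0,1]])
def st():
    from scipy.spatial.transform import Rotation as Q
    s=status.read_state();T=RD@Q.from_euler("xyz",s["orientation"]).as_matrix();p=RD@s["eef_pos"]
    print("t",s["clock"],"tcp",(p*1e3).round(1),"grasp",((p+T[:,2]*.164)*1e3).round(1),"tool z",T[:,2].round(4),"F",(RD@s["force"]).round(2),"M",(RD@s["moment"]).round(2),"w",round(s["gripper_width"]*1e3,1),round(s["gripper_force"],1))
E
python3 - <<'E'
from h import *
st();a,_=snap("wrist","w2");b,_=snap("side","s2")
a=a[100:400,160:480];b=b[110:260,170:330]
cv2.imwrite("pics/c4.png",np.vstack([cv2.resize(a,(600,563)),]))
cv2.imwrite("pics/c5.png",cv2.resize(b,(640,600),interpolation=2))
E
```

```text
t 3.525 tcp [ 488.1 -161.9  344.4] grasp [ 488.3 -154.3  180.6] tool z [ 0.0015  0.0458 -0.9989] F [0.39 0.75 0.81] M [-0.01  0.04  0.04] w 87.1 0.0
```

View pics/c5.png

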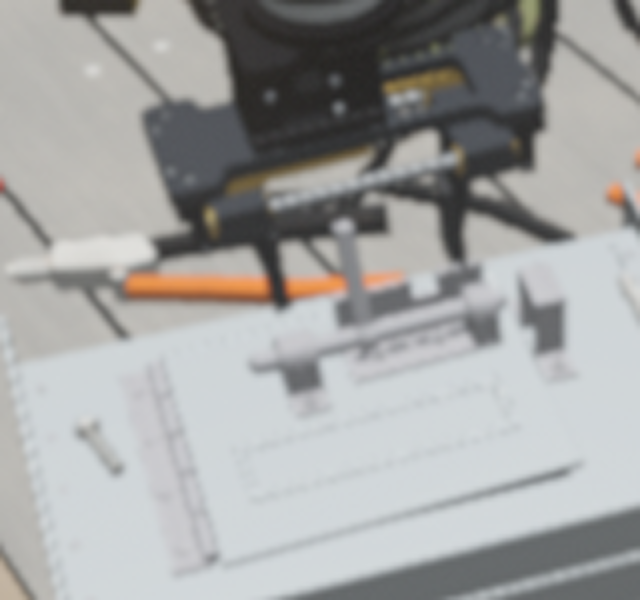

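The side view shows the fingers straddling the handle. It stands about 5 mm toward the hinge from their middle, which matches the numbers. I shift by −4.5 mm and pinch.

Emit:
{"name": "move_arm", "arguments": {
  "increments": [
    [[0,0,0,0,-4.5,0,-1],[0,0,0,0,0,0,0],[0,0,0,0,0,0,1],[0,0,0,0,0,0,1],[0,0,0,0,0,0,1],[0,0,0,0,0,0,1],[0,0,0,0,0,0,1],[0,0,0,0,0,0,1]]
  ],
  "force": 6
}}

```text
clock: 4.62
eef_pos: [0.5134, -0.0447, 0.3432]
orientation: [3.096, 0.0, -2.891]
force: [0.2, -0.1, 1.5]
gripper_width: 0.0253
gripper_force: 0.0
```

```bash
python3 -c "
from h import *
st()"
```

```text
t 4.625 tcp [ 487.7 -166.5  343.2] grasp [ 487.7 -158.9  179.3] tool z [-2.000e-04  4.600e-02 -9.989e-01] F [ 0.16 -0.13  1.49] M [-0.05  0.01  0.04] w 25.3 0.0
```

Emit:
{"name": "move_arm", "arguments": {
  "increments": [
    [[0,0,0,0,0,0,1],[0,0,0,0,0,0,1],[0,0,0,0,0,0,1],[0,0,0,0,0,0,1]]
  ],
  "force": 6
}}

```text
clock: 5.12
eef_pos: [0.5135, -0.0451, 0.3432]
orientation: [3.096, 0.001, -2.892]
force: [1.0, -2.5, -1.0]
gripper_width: 0.01
gripper_force: 6.0
```

```bash
python3 -c "
from h import *
st()"
```

```text
t 5.125 tcp [ 487.7 -166.9  343.2] grasp [ 487.7 -159.4  179.4] tool z [ 2.00e-04  4.55e-02 -9.99e-01] F [ 0.32 -2.7  -0.96] M [-0.61 -0.15 -0.03] w 10.0 6.0
```

Emit:
{"name": "move_arm", "arguments": {
  "increments": [
    [[0,0,0,-3.5,0,-0.9,1],[0,0,0,-3.5,0,-0.6,1],[0,0,0,-3.4,0,-0.4,1],[0,0,0,-3,0,-0.1,1],[0,0,0,0,0,0,1],[0,0,0,0,0,0,1]]
  ],
  "force": 6
}}

```text
clock: 5.88
eef_pos: [0.5266, -0.0414, 0.3452]
orientation: [3.096, 0.001, -2.891]
force: [0.6, -2.4, -2.6]
gripper_width: 0.0099
gripper_force: 6.0
```

```bash
python3 -c "
from h import *
st();
a,_=snap('side','s3');cv2.imwrite('pics/c6.png',np.hstack([cv2.resize(a[120:250,200:310],(440,520),interpolation=2)]))"
```

```text
t 5.875 tcp [ 501.4 -166.4  345.2] grasp [ 501.5 -158.8  181.3] tool z [ 8.000e-04  4.590e-02 -9.989e-01] F [-0.03 -2.43 -2.62] M [-0.61  0.09  0.04] w 9.9 6.0
```

View pics/c6.png

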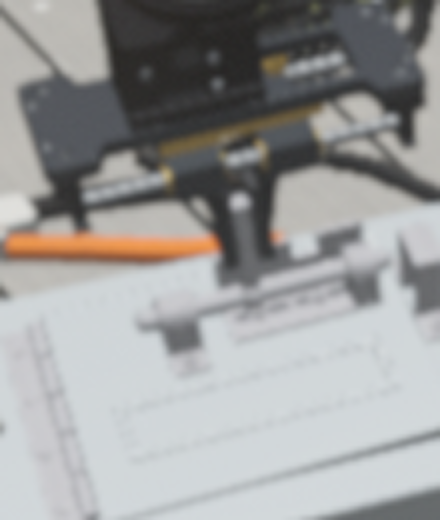

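The side view shows the handle held between the pads and about upright. I now grip hard and press the hatch down, untilting along its arc.

Emit:
{"name": "move_arm", "arguments": {
  "increments": [
    [[0,0,0,0,0,0,1],[0,0,0,0,0,0,1],[0.0077,0,0,0,2.1,0.9,1],[0.0077,0,0,0,2.1,0.9,1],[0.0077,0,0,0,2.1,0.9,1],[0.0077,0,0,0,2.1,0.9,1],[0.0077,0,0,0,2.1,0.9,1],[0.0077,0,0,0,2.1,0.9,1],[0,0,0,0,0,0,1],[0,0,0,0,0,0,1]]
  ],
  "force": 25
}}

```text
clock: 7.18
eef_pos: [0.5234, -0.0289, 0.3405]
orientation: [3.141, 0.001, -2.891]
force: [0.8, -0.8, 4.8]
gripper_width: 0.0095
gripper_force: 25.0
```

```bash
python3 -c "
from h import *
st()"
```

```text
t 7.175 tcp [ 501.2 -153.5  340.5] grasp [ 501.4 -153.4  176.5] tool z [ 1.e-03  3.e-04 -1.e+00] F [ 0.58 -0.93  4.77] M [-0.28 -0.01 -0.01] w 9.5 25.0
```

Emit:
{"name": "move_arm", "arguments": {
  "increments": [
    [[0,0,0,0,0,0.7,1],[0,0,0,0,0,0.7,1],[0,0,0,0,0,0,1]]
  ],
  "force": 25
}}

```text
clock: 7.55
eef_pos: [0.5235, -0.0289, 0.3402]
orientation: [3.141, 0.001, -2.891]
force: [-1.5, -1.0, 11.8]
gripper_width: 0.0097
gripper_force: 25.0
```

```bash
python3 -c "
from h import *
st()"
```

```text
t 7.55 tcp [ 501.3 -153.5  340.2] grasp [ 501.5 -153.4  176.2] tool z [ 1.4e-03  9.0e-04 -1.0e+00] F [-1.7  -0.62 11.76] M [-0.14  0.55 -0.03] w 9.7 25.0
```

Emit:
{"name": "move_arm", "arguments": {
  "increments": [
    [[0,0,0,0,2,0,1],[0,0,0,0,2,0,1],[0,0,0,0,2,0,1],[0,0,0,0,2,0,1],[0,0,0,0,2,0,1],[0,0,0,0,1,0,1],[0,0,0,0,1,0,1],[0,0,0,0,0,0,1]]
  ],
  "force": 25
}}

```text
clock: 8.55
eef_pos: [0.5206, -0.0178, 0.3402]
orientation: [-3.141, 0.002, -2.892]
force: [-0.6, -2.2, 11.2]
gripper_width: 0.0101
gripper_force: 25.0
```

```bash
python3 -c "
from h import *
st()"
```

```text
t 8.55 tcp [ 501.2 -142.1  340.2] grasp [ 501.5 -142.1  176.2] tool z [ 1.9e-03 -3.0e-04 -1.0e+00] F [-1.11 -2.01 11.17] M [-0.46  0.44 -0.02] w 10.1 25.0
```

Emit:
{"name": "move_arm", "arguments": {
  "increments": [
    [[0,0,0,0,1,0,1],[0,0,0,0,1,0,1],[0,0,0,0,1,0,1],[0,0,0,0,0.5,0,1],[0,0,0,0,0,0,1]]
  ],
  "force": 25
}}

```text
clock: 9.18
eef_pos: [0.5198, -0.0145, 0.3402]
orientation: [-3.141, 0.002, -2.892]
force: [-0.1, -4.0, 10.6]
gripper_width: 0.0094
gripper_force: 25.0
```

```bash
python3 -c "
from h import *
st()"
```

```text
t 9.175 tcp [ 501.2 -138.6  340.2] grasp [ 501.5 -138.7  176.2] tool z [ 2.e-03 -3.e-04 -1.e+00] F [-1.03 -3.9  10.56] M [-0.49  0.51 -0.06] w 9.4 25.0
```

Emit:
{"name": "move_arm", "arguments": {
  "increments": [
    [[0,0,0,0,1,0,1],[0,0,0,0,1,0,1],[0,0,0,0,1,0,1],[0,0,0,0,1,0,1],[0,0,0,0,1,0,1],[0,0,0,0,1,0,1],[0,0,0,0,0,0,1]]
  ],
  "force": 25
}}

```text
clock: 10.05
eef_pos: [0.5183, -0.0086, 0.3402]
orientation: [-3.141, 0.002, -2.892]
force: [-1.0, -3.0, 10.5]
gripper_width: 0.01
gripper_force: 25.0
```

```bash
python3 -c "
from h import *
st()"
```

```text
t 10.05 tcp [ 501.1 -132.6  340.2] grasp [ 501.5 -132.6  176.2] tool z [ 2.e-03 -3.e-04 -1.e+00] F [-1.68 -2.69 10.54] M [-0.47  0.42  0.04] w 10.0 25.0
```

Emit:
{"name": "move_arm", "arguments": {
  "increments": [
    [[0,0,0,0,1.5,0,1],[0,0,0,0,1.5,0,1],[0,0,0,0,1.5,0,1],[0,0,0,0,1.5,0,1],[0,0,0,0,1.5,0,1],[0,0,0,0,1.5,0,1],[0,0,0,0,1.5,0,1],[0,0,0,0,1.5,0,1],[0,0,0,0,1.5,0,1],[0,0,0,0,1.5,0,1],[0,0,0,0,0.5,0,1],[0,0,0,0,0.5,0,1],[0,0,0,0,0,0,1]]
  ],
  "force": 25
}}

```text
clock: 11.68
eef_pos: [0.5144, 0.0069, 0.3402]
orientation: [-3.141, 0.002, -2.892]
force: [-0.8, -2.8, 10.5]
gripper_width: 0.0098
gripper_force: 25.0
```

```bash
python3 -c "
from h import *
st();snap('wrist','w3')
a=cv2.imread('pics/w3.png');cv2.imwrite('pics/c7.png',a[80:400,120:520])"
```

```text
t 11.675 tcp [ 501.1 -116.6  340.2] grasp [ 501.5 -116.6  176.2] tool z [ 2.2e-03 -3.0e-04 -1.0e+00] F [-1.44 -2.58 10.51] M [-0.49  0.34 -0.  ] w 9.8 25.0
```

View pics/c7.png

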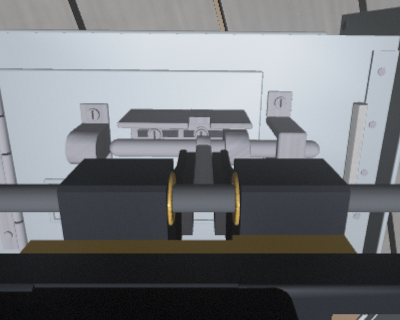

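The rod passes through the keeper, with the nose at crop (317,148). The notch at (200,120) lies just behind the handle at (203,145).

```bash
python3 -c "
from h import *
W=load('w3')
a=cv2.imread('pics/w3.png')[185:240,295:350];cv2.imwrite('pics/c8.png',cv2.resize(a,(600,600),interpolation=2))
for u in (310,320,330): print(u,(RD@onz(W,u,198,.142)*1e3).round(1))
g=cv2.cvtColor(cv2.imread('pics/w3.png'),6)
for v in (194,196,198,200,202,204,206,210,216): print(v,g[v,300:345])"
```

```text
310 [ 475.9 -125.1  142. ]
320 [ 475.9 -118.9  142. ]
330 [ 475.8 -112.8  142. ]
194 [82 84 84 83 85 83 85 85 84 83 83 85 86 83 83 84 84 85 85 86 85 85 85 84
 83 84 83 87 87 84 81 84 83 84 82 83 85 84 86 85 86 84 85 85 85]
196 [83 83 84 83 84 82 84 83 84 86 98 99 98 94 81 84 81 83 83 84 85 86 84 84
 83 84 81 85 84 85 82 83 81 85 86 83 84 83 84 85 83 84 86 84 85]
198 [ 83  84  82  83  83  84  86  83  98 142 175 173 173 174 175 171 172 175
 178 178 178 177 175 172 170 169 172 175 181 165  86  81  83  81  83  83
  84  83  83  83  83  84  85  84  84]
200 [ 83  83  85  83  82  83  83  84  96 139 175 173 173 173 173 171 171 174
 178 178 178 177 175 172 169 169 171 175 179 164  79  83  82  81  82  83
  84  84  84  82  84  84  81  85  83]
202 [ 91  91  90  89  88  87  86  81 100 152 174 173 172 174 173 172 171 175
 177 177 178 176 174 172 169 169 171 175 179 162  77  77  79  80  79  81
  80  82  82  81  83  82  81  81  81]
204 [175 175 175 176 175 176 172 147 114 167 171 173 171 171 173 171 171 172
 173 173 172 172 172 173 171 172 172 172 172 157 115 154 166 166 166 167
 166 166 166 167 167 166 166 164 164]
206 [177 176 176 177 177 177 176 153 130 175 176 176 176 175 176 175 175 176
 169 144 148 155 148 164 177 175 175 177 175 161 123 160 170 168 170 170
 171 171 172 172 171 170 170 170 171]
210 [169 170 167 145 107 109 108 110 112 123 122 124 123 125 145 172 164 134
 143 156 161 162 160 151 139 151 165 153 118 119 121 118 118 118 119 119
 121 120 125 133 133 134 120  75  78]
216 [174 174 169 139  92  92  91  94  93  93  92  91  92 107 138 149 158 108
  99  93  87  88  95 100  98  98  97  92  95  84  89  94  93  94  95  96
  95  94  93  94  94  95  88  72  79]
```

View pics/c8.png

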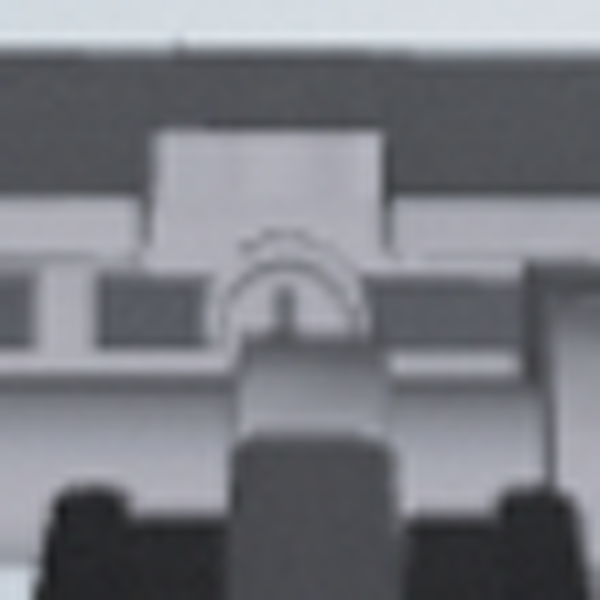

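The notch centre is at px 319.6, which is y ≈ −119. The handle is at −116.6, so I go back 2.3 mm. Then I ease the grip and pressure and start turning to just short of the edge.

Emit:
{"name": "move_arm", "arguments": {
  "increments": [
    [[0,0,0,0,-1,0,1],[0,0,0,0,-1.3,0,1],[0,0,0,0,0,0,1]]
  ],
  "force": 25
}}

```text
clock: 12.1
eef_pos: [0.5147, 0.0062, 0.3402]
orientation: [3.139, 0.002, -2.891]
force: [-2.1, 1.1, 11.4]
gripper_width: 0.0095
gripper_force: 25.0
```

Emit:
{"name": "move_arm", "arguments": {
  "increments": [
    [[0,0,0,0,-0.4,-1.2,1],[0,0,0,0,-0.4,-1.2,1],[0,0,0,0,0,0,1],[0,0,0,5,0,0.3,1],[0,0,0,5,0,0.8,1],[0,0,0,4.2,0,1.0,1],[0,0,0,4.5,0,1.8,1],[0,0,0,4.4,0,2.1,1],[0,0,0,4,0,2.4,1],[0,0,0,0,0,0,1],[0,0,0,0,0,0,1]]
  ],
  "force": 6
}}

```text
clock: 13.48
eef_pos: [0.488, -0.0027, 0.3322]
orientation: [-3.142, -0.002, -2.891]
force: [-0.5, 2.6, -1.1]
gripper_width: 0.0097
gripper_force: 6.0
```

```bash
python3 -c "
from h import *
st()"
```

```text
t 13.475 tcp [ 473.1 -119.5  332.2] grasp [ 472.9 -119.6  168.2] tool z [-0.0017 -0.     -1.    ] F [ 0.19  2.68 -1.14] M [ 0.87 -0.22  0.03] w 9.7 6.0
```

Emit:
{"name": "move_arm", "arguments": {
  "increments": [
    [[0,0,0,2.2,0,1.8,1],[0,0,0,1.4,0,1.2,1],[0,0,0,1.2,0,1.1,1],[0,0,0,0,0,0,1]]
  ],
  "force": 6
}}

```text
clock: 13.98
eef_pos: [0.4837, -0.0039, 0.3286]
orientation: [-3.141, 0.0, -2.892]
force: [0.9, 2.5, 2.0]
gripper_width: 0.0097
gripper_force: 6.0
```

```bash
python3 -c "
from h import *
st()"
```

```text
t 13.975 tcp [ 468.7 -119.8  328.6] grasp [ 468.7 -119.8  164.6] tool z [ 2.e-04 -3.e-04 -1.e+00] F [1.47 2.26 2.03] M [ 0.65 -0.37 -0.  ] w 9.7 6.0
```

Emit:
{"name": "move_arm", "arguments": {
  "increments": [
    [[0,0,0,1,0,1,1],[0,0,0,1,0,1,1],[0,0,0,0,0,0,1]]
  ],
  "force": 6
}}

```text
clock: 14.35
eef_pos: [0.4817, -0.0044, 0.3265]
orientation: [-3.141, -0.0, -2.892]
force: [-0.0, 2.7, 0.4]
gripper_width: 0.0102
gripper_force: 6.0
```

```bash
python3 -c "
from h import *
st()"
```

```text
t 14.35 tcp [ 466.6 -119.7  326.5] grasp [ 466.6 -119.8  162.5] tool z [-1.e-04 -3.e-04 -1.e+00] F [0.62 2.67 0.42] M [ 0.54 -0.33 -0.04] w 10.2 6.0
```

The handle is past 0.7 at low force, so it is in the notch. I keep turning.

Emit:
{"name": "move_arm", "arguments": {
  "increments": [
    [[0,0,0,1.6,0,1.8,1],[0,0,0,1.5,0,1.8,1],[0,0,0,1.4,0,1.8,1],[0,0,0,1.2,0,1.8,1],[0,0,0,1.1,0,1.8,1],[0,0,0,0.9,0,1.8,1],[0,0,0,0,0,0,1]]
  ],
  "force": 6
}}

```text
clock: 15.22
eef_pos: [0.4742, -0.0063, 0.3155]
orientation: [-3.141, -0.0, -2.892]
force: [0.6, 2.0, -0.4]
gripper_width: 0.0101
gripper_force: 6.0
```

```bash
python3 -c "
from h import *
st()"
```

```text
t 15.225 tcp [ 458.9 -119.7  315.5] grasp [ 458.8 -119.8  151.5] tool z [-4.e-04 -2.e-04 -1.e+00] F [ 1.03  1.77 -0.39] M [ 0.39 -0.21 -0.02] w 10.1 6.0
```

Emit:
{"name": "move_arm", "arguments": {
  "increments": [
    [[0,0,0,0.9,0,1.7,1],[0,0,0,0.8,0,1.7,1],[0,0,0,0.7,0,1.7,1],[0,0,0,0.6,0,1.6,1],[0,0,0,0.5,0,1.5,1],[0,0,0,0,0,0.6,1],[0,0,0,0,0,0,1]]
  ],
  "force": 6
}}

```text
clock: 16.1
eef_pos: [0.4709, -0.0071, 0.3069]
orientation: [-3.141, -0.0, -2.891]
force: [-0.3, 1.5, 1.2]
gripper_width: 0.01
gripper_force: 6.0
```

```bash
python3 -c "
from h import *
st()"
```

```text
t 16.1 tcp [ 455.5 -119.7  306.9] grasp [ 455.4 -119.7  142.9] tool z [-3.e-04 -1.e-04 -1.e+00] F [0.05 1.58 1.2 ] M [ 0.4  -0.06 -0.07] w 10.0 6.0
```

Emit:
{"name": "move_arm", "arguments": {
  "increments": [
    [[0,0,0,0,0,0.4,1],[0,0,0,0,0,0.4,1],[0,0,0,0,0,0,1]]
  ],
  "force": 6
}}

```text
clock: 16.48
eef_pos: [0.4708, -0.0071, 0.3061]
orientation: [-3.142, -0.001, -2.891]
force: [-1.1, 1.1, 2.7]
gripper_width: 0.0099
gripper_force: 6.0
```

```bash
python3 -c "
from h import *
st()"
```

```text
t 16.475 tcp [ 455.4 -119.7  306.1] grasp [ 455.3 -119.7  142.1] tool z [-6.e-04 -0.e+00 -1.e+00] F [-0.83  1.3   2.68] M [ 0.4   0.24 -0.06] w 9.9 6.0
```

Emit:
{"name": "move_arm", "arguments": {
  "increments": [
    [[0,0,0,0,0,0.5,1],[0,0,0,0,0,0.5,1],[0,0,0,0,0,0,1]]
  ],
  "force": 6
}}

```text
clock: 16.85
eef_pos: [0.4707, -0.0071, 0.3051]
orientation: [3.142, -0.001, -2.891]
force: [-4.0, 0.9, 4.4]
gripper_width: 0.01
gripper_force: 6.0
```

```bash
python3 -c "
from h import *
st()"
```

```text
t 16.85 tcp [ 455.3 -119.7  305.1] grasp [ 455.2 -119.7  141.1] tool z [-8.e-04  0.e+00 -1.e+00] F [-3.7   1.86  4.43] M [0.45 0.75 0.02] w 10.0 6.0
```

Emit:
{"name": "move_arm", "arguments": {
  "increments": [
    [[0,0,0,0,0,-1,1],[0,0,0,0,0,0,0.2],[0,0,0,0,0,0,0.2],[0,0,0,0,0,0,0.2],[0,0,0,0,0,0,0.2],[0,0,0,0,0,-10,0.2],[0,0,0,0,0,-30,0.2],[0,0,0,0,0,-40,0.2],[0,0,0,0,0,-50,0.2],[0,0,0,0,0,0,0.2],[0,0,0,0,0,0,0.2]]
  ]
}}

```text
clock: 18.23
eef_pos: [0.4708, -0.007, 0.4363]
orientation: [3.142, 0.001, -2.891]
force: [-0.8, 0.7, 0.1]
gripper_width: 0.035
gripper_force: 0.0
```

```bash
python3 -c "
from h import *
st();a,_=snap('wrist','w4');b,_=snap('side','s4')
cv2.imwrite('pics/c9.png',np.vstack([cv2.resize(a[130:230,240:440],(600,300),interpolation=2),cv2.resize(b[165:225,210:330],(600,300),interpolation=2)]))"
```

```text
t 18.225 tcp [ 455.4 -119.7  436.3] grasp [ 455.5 -119.7  272.3] tool z [ 7.e-04  0.e+00 -1.e+00] F [-0.58  0.9   0.06] M [0.07 0.03 0.06] w 35.0 0.0
```

View pics/c9.png

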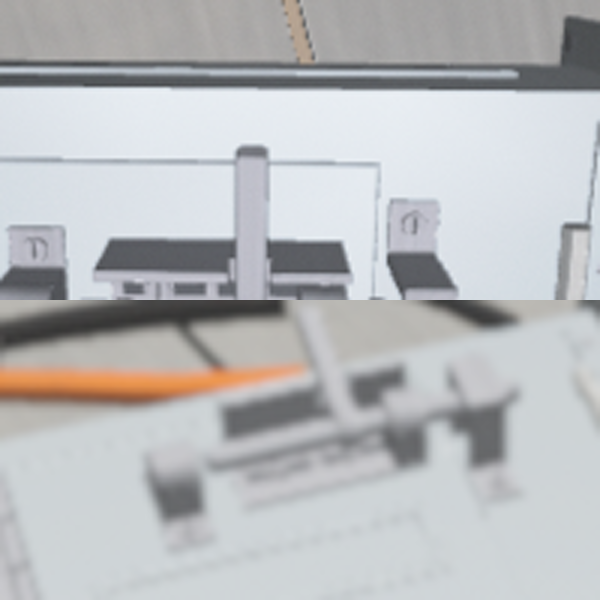

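The handle lies down in the notch at crop (250,265), and the rod runs through the keeper. I check the handle's slope by depth.

```bash
python3 -c "
from h import *
W=load('w4')
P=np.array([RD@pt(W,240+252/3,130+v/3)*1e3 for v in range(165,262,8)])
print(P.round(1)); s=np.polyfit(P[:,0],P[:,2],1)[0];print('turn',np.pi/2-np.arctan(s))"
```

```text
[[ 441.3 -119.2  150.4]
 [ 444.1 -119.1  149.1]
 [ 446.5 -119.1  149.2]
 [ 449.4 -119.1  147.9]
 [ 452.3 -119.1  146.4]
 [ 454.7 -119.   147. ]
 [ 457.9 -119.   144.9]
 [ 460.8 -119.   144.2]
 [ 463.3 -119.   144.6]
 [ 466.2 -118.9  143.5]
 [ 469.4 -118.9  142. ]
 [ 472.4 -118.9  141. ]
 [ 475.4 -118.8  140.3]]
turn 1.851652367154895
```

The handle's turn is about 1.29 rad, so it is fully down.

```bash
python3 -c "
from plant import workorder
print(workorder.job_done())"
```

```text
the job is handed in; nothing more can be done
None
```

The hatch is shut and bolted: the bolt is through the keeper and the handle is turned fully down in the notch (about 1.29 rad). The job was handed in at about 18 s, with no sideways force reading above about 4 N while sliding and the scriber, screw and tape measure not approached.

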